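# Pin the drawbar to the sprung jaw and hold the jaw open at the mark

## Task

A colleague wants to lay a coaster blank in the plywood clamping jig. Take the blue-handled pin from its dark wooden holder, push it down through the aligned holes of the fork and the drawbar until its head sits on the fork, and let go of it. Then pull the jaw open by the drawbar's black pull bar until the yellow pointer stands over the white line in the middle of the red flag, and finish while holding it there by the bar, without letting go; leave everything else where it is.

Things in the scene. Friction and masses are not known exactly. Their poses are not given: they have to be found in the camera images.
- jig: fixed plywood clamping jig, board 285 x 150 x 18 mm. Origin on the worktop under the axis of the pin holes; x points away from the robot to the two stop pegs (board from x = -130 to +155 mm), z up; jaw and drawbar are pulled along its -x. Side rails (y = +-43 mm) up to 32 mm, spring tubes (y = +-57 mm) up to 42 mm; all else but the pin under 65 mm
- jaw: sprung jaw sliding in the jig; origin and axes as the jig's when at rest, pulled along jig -x up to 65 mm. Springs push it back with 6 N at rest plus 150 N/m. Steel fork: two plates 32 mm wide at heights 30-39 and 51-60 mm, each with an upright 12.5 mm hole on the origin's axis; wooden jaw block at x = +34 to +68 mm, 59 mm high
- drawbar: aluminium drawbar sliding in the jig; origin and axes as the jig's when pushed in. Its lug (heights 41-49 mm) lies between the fork plates, its 12.5 mm hole in line with theirs at the start. Slides out along jig -x up to 75 mm, 1 N friction, no spring; moves the jaw only when the pin joins the two (up to 5 mm of play)
- pull_bar (a point): middle of the drawbar's black pull bar: round, 14 mm thick, 68 mm free length along the jig's y, centre 55 mm over the worktop, 110 mm on the robot's side of the pin holes. About 60 mm of free space between the bar and the drawbar's cross piece, 37 mm of free height beneath the bar's centre over the board
- fork_hole (a point): mouth of the upper hole of the fork: centre, on the fork's upper face, 60 mm over the worktop (moves with the jaw)
- pointer (a point): tip of the yellow pointer strip (4 mm wide) on the right side of the jaw, 45 mm over the worktop; it moves along the jig's x with the jaw and passes over the flag
- mark (a point): middle of the top of the red flag (12 mm wide along the jig's x, white line across the middle), fixed on the jig's right edge, 42 mm over the worktop; axes as the jig's. The pointer starts 34 to 48 mm beyond it along the jig's +x and must be brought over it
- pin: loose headed steel pin with blue grip, upright, 70 g, 74 mm long: shaft 10 mm thick and 36 mm long with a tapered tip, head disc 24 mm wide from 36 to 40 mm, blue grip 16 mm thick from 40 to 74 mm. Origin at the tip, z up along the pin. It starts standing in the holder with its head on the holder's top, its tip 6 mm over the worktop
- pin_head (a point): centre of the underside of the pin's head disc, 36 mm above its tip; meets the fork hole's mouth when the pin is seated
- pin_holder: fixed dark wooden block 64 x 64 x 42 mm with a 12.5 mm hole for the pin; origin under its middle
- blank_a: loose round wooden coaster blank, 90 mm wide, 12 mm high; origin under its middle; to be left alone
- blank_b: as blank_a
- tin: loose filler tin, 65 mm wide, 62 mm high; origin under its middle; to be left alone
- sanding_block: loose sanding block 61 x 117 x 35 mm; origin under its middle; to be left alone
Things that resemble listed ones, but are neither listed nor needed, are in the scene too. There is more than one size of the pin; the job needs the smaller.

How it is judged:
On the way:
1. the pin stands in fork and lug with its head on the fork, released (distance between pin_head and fork_hole below 0.004 m and angle between pin's own z axis and vertical below 0.15 rad and contact force between the fingers and pin below 0.5 N), for 0.2 s.
At the end, for the whole second after the job is handed in: pin seated in fork and lug (head within 5 mm of the hole's mouth, lean under 0.2 rad); pointer at rest within 5 mm of the flag's middle; jaw held only through the pin (over 3 N); fingers still hold the drawbar (over 3 N) and touch neither jaw nor pin (x of pointer in the frame of mark between -0.005 and 0.005 m and linear speed of jaw below 0.01 m/s and distance between pin_head and fork_hole below 0.005 m and angle between pin's own z axis and vertical below 0.2 rad and contact force between pin and jaw above 3 N and contact force between the fingers and drawbar above 3 N and contact force between the arm and jaw below 0.5 N and contact force between the arm and pin below 0.5 N); the arm keeps its last pose, push and grip.
It fails at once if a blank, the tin or the sanding block is moved more than 20 mm (distance of any of blank_a, blank_b, tin, sanding_block from where it was at the start of the episode above 0.02 m).
It also fails if it takes over 54 s, if anything falls off the work surface, if the arm or the gripper's body presses on something with over 40 N, if the wrist force passes 120 N, or if a joint passes its speed limit or range.

## Robot

A 6-joint arm with a two-finger parallel gripper is mounted at the origin on a cart in front of the work surface, level with it; the furniture and walls round the work are solid. World frame = base frame: x ahead of the robot, y to its left, z up, the work surface at z = 0. Lengths are in m, angles in rad, forces in N, time in s.
With the tool pointing down it reaches from about 0.375 to 0.9 m from the base axis. Payload 3.1 kg.
Tool frame: the origin (TCP) lies at the very end of the fingers, on their centre line; the grasp point (between the pads) lies 19 mm behind it; z points along the fingers, y is the line along which they close (so a half turn about z gives the same grasp; the last joint's range is limited). The gripper opens to 87 mm and grips with 3 to 60 N. Pads are 19 mm wide; open, the fingers measure 117 mm over their backs; the gripper's body (75 mm by 190 mm) begins 51 mm behind the grasp point.
Start: joints at [-1.312, 0.527, 1.433, -0, 1.181, -0.178], TCP at [0.264, -0.566, 0.187] pointing down, gripper open.
Joint ranges: [-3.08, 3.08], [-0.75, 2.2], [0.22, 2.44], [-1.43, 4.57], [0, 2.65], [-2.85, 2.85]. Speed limits (rad/s): [2.79, 2.79, 3.14, 3.14, 3.14, 3.14].

## Interface

Orientations are given as a unit quaternion [x, y, z, w].
In Python, from rig import robot gives the robot as it stands. The module is installed in compiled form; this text tells all that it offers.
- The arm moves only by the tool play_rows, never from a script. Its argument "steps" is one flat list of numbers, 5 for each row, row after row: the opening, from -1 (shut) to 1 (fully open), then the shift along the tool's x, y, z as a fraction of full scale, then the turn about the tool's z as a fraction of full scale. In form: [claw, tx, ty, tz, twist, claw, tx, ty, tz, twist, ...]. A call has exactly 10 rows; each row shifts and turns the commanded pose from where the row before left it, along the tool's axes as they then stand; what a row does not reach is not made up. Full scale, the value 1, is 0.03 m for a shift and 0.1 rad for a turn. A row lasts 1/10 s, in which the tool goes at most 50 mm and 8.59 degrees, less where a joint would pass 70% of its speed; a pose out of reach is approached as far as the arm can. A call with a number of a shift or a turn outside -1 to 1 is refused whole. A call with a gripper value outside its range is refused whole. The fingers move at their own pace and stop on an object; "grip_force" is the grip in N (left out, the last holds). Time passes only in rows, so rows that do not move let the fingers close, or fill a call up. It gives the time, the measured TCP pose, the force, the opening and the grip force at its end, in the units of the state.
- robot.get_obs(): the state, without advancing time (a new reading comes with each control period).
- robot.camera(name): name is "scene" or "top" or "wrist"; returns a dict with "image" (480x640x3 uint8, red, green, blue), "mtx" (3x3 intrinsics, pixels), "D" ([k1, k2, p1, p2, k3] as OpenCV has them; the pictures are not rectified), "rvec" (rotation vector, rad) and "tvec" (3), from world to camera coordinates, as OpenCV has them. Camera axes: x right, y down, z forward; pixel columns grow to the right and rows downward; lengths in m; the calibration is good to about 2 mm. A picture is of the moment at which its call begins. There is no depth.
- robot.hand_in(): hands the job in; it is judged then, once.
The state is a dict: "time": time; "q": joint angles; "joint_velocities": joint speeds; "joint_torque": joint torques, N m; "position": TCP position; "tool_rot": TCP orientation; "ft_force": force on the tool from outside, world axes, zero at the start; "moment": the same for the moment, N m; "grip_width": finger opening in m; "grip_force": force on a finger pad.
Only numpy, scipy, OpenCV 4.12 (cv2) and the standard library are available. Lean on these libraries where they do the work, as an engineer would, in place of code of your own. Each camera call takes 0.05 s, during which the arm holds its last target. There are 200 camera calls.

## Working session

There is one attempt and no reset: what is moved stays moved. The work goes in short steps, Python scripts to look and compute and a tool call to move; the robot and the scene stay as the last step left them, time stands still between calls to the robot, and variables do not carry over. Pictures are saved under pics/ and viewed, at most 10 in all, crops included, and the job is handed in when it is done.

Besides the shell and the picture viewer there is one more tool, called after "Call:" by a JSON object that holds its "method" and its "body", one argument or row to a line. play_rows: Moves the arm, as the interface text tells. Shift numbers are shares of 0.03 m and turn numbers shares of 0.1 rad, none past 1 either way. Its arguments: {"type":"object","properties":{"steps":{"type":"array"},"grip_force":{"type":"number"}},"required":["steps"]}

```bash
mkdir -p pics
cat > h.py <<'E'
import numpy as np, cv2, pickle
from rig import robot
def grab(n):
    c=robot.camera(n); pickle.dump(c,open(f'{n}.pkl','wb')); return c
def load(n): return pickle.load(open(f'{n}.pkl','rb'))
def ray(c,u,v):
    p=cv2.undistortPoints(np.array([[[u,v]]],float),np.array(c['mtx']),np.array(c['D'],float))[0,0]
    R=cv2.Rodrigues(np.array(c['rvec'],float))[0]; t=np.array(c['tvec'],float).ravel()
    return -R.T@t, R.T@np.array([p[0],p[1],1])
def onz(c,u,v,z):
    o,d=ray(c,u,v); return o+d*(z-o[2])/d[2]
def proj(c,P):
    return cv2.projectPoints(np.array(P,float).reshape(-1,3),np.array(c['rvec'],float),np.array(c['tvec'],float),np.array(c['mtx']),np.array(c['D'],float))[0][:,0]
def tri(c1,p1,c2,p2):
    o1,d1=ray(c1,*p1);o2,d2=ray(c2,*p2)
    s=np.linalg.lstsq(np.c_[d1,-d2],o2-o1,rcond=None)[0]
    a=o1+s[0]*d1;b=o2+s[1]*d2
    return (a+b)/2,np.linalg.norm(a-b)
def save(c,f,crop=None,k=1):
    im=c['image'][:,:,::-1]
    if crop: im=im[crop[1]:crop[3],crop[0]:crop[2]]
    cv2.imwrite('pics/'+f,cv2.resize(im,None,fx=k,fy=k,interpolation=cv2.INTER_CUBIC))
E
python3 -c "
from h import *
for n in('scene','top'): save(grab(n),n+'1.png')
print(robot.get_obs())
for n in('scene','top'): print(ray(load(n),320,240))
"
```

```text
{'time': 0.1, 'q': array([-1.31253494e+00,  5.28369284e-01,  1.43379477e+00, -1.63930609e-05,
        1.18143982e+00, -1.78483714e-01]), 'joint_velocities': array([ 0.00139741, -0.00140877, -0.00235424, -0.00057758,  0.00119669,
       -0.00079076]), 'joint_torque': array([-9.42130350e-05, -4.40984952e+01, -1.77150410e+01,  6.35495991e-02,
        5.34155464e-02, -5.33021444e-05]), 'position': array([ 0.26420591, -0.56557877,  0.18646544]), 'tool_rot': array([ 9.76250145e-01,  2.16644049e-01, -4.76759344e-05, -1.00450954e-03]), 'ft_force': array([-0.2963177 , -0.06097744, -0.6389103 ]), 'moment': array([-0.00304405,  0.06563541, -0.00897545]), 'grip_force': 0.0, 'grip_width': 0.08692986825778146}
(array([-0.15924862,  0.69966239,  0.40536863]), array([ 0.78999059, -0.47196511, -0.39155687]))
(array([0.36973063, 0.30821651, 1.05954664]), array([ 0.17137172, -0.00666563, -0.98560687]))
```

View pics/scene1.png

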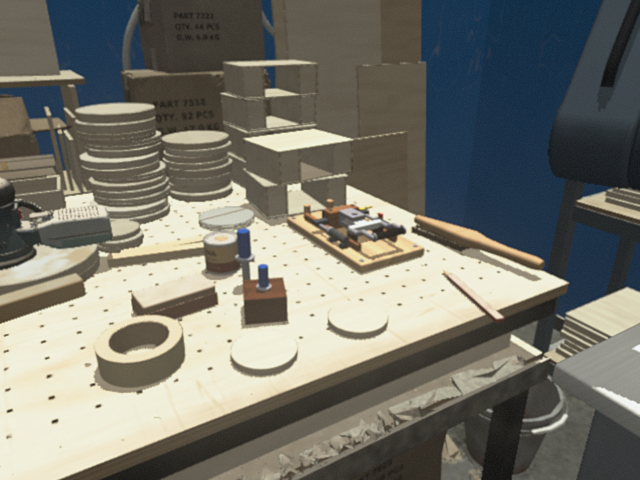

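View pics/top1.png

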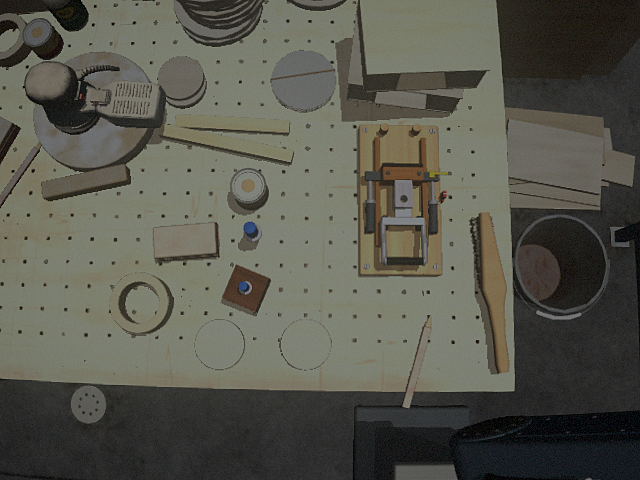

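The scene view shows two blue-handled pins. One stands in the dark wooden holder, at scene (264,277) and top (244,288). The other, longer one stands loose by the tin, at scene (243,245) and top (251,231). By the description I choose the one in the holder. The jig is at top (400,200), with its fork hole at about (404,197), its pull bar at (404,261) and its flag at (443,197).

```bash
cat > m.py <<'E'
from h import *
s=load('scene');t=load('top')
def blobs(c,lo,hi,box,mina=12):
    h=cv2.cvtColor(c['image'],cv2.COLOR_RGB2HSV); m=cv2.inRange(h,lo,hi)
    k=np.zeros_like(m);k[box[1]:box[3],box[0]:box[2]]=1;m*=k
    n,l,st,ce=cv2.connectedComponentsWithStats(m)
    return [(st[i].tolist(),ce[i].round(1).tolist()) for i in range(1,n) if st[i][4]>=mina]
print('blue top',blobs(t,(105,110,50),(130,255,255),(200,200,300,320)))
print('blue scn',blobs(s,(105,110,50),(130,255,255),(225,215,290,300)))
print('red top',blobs(t,(0,150,60),(6,255,255),(430,160,460,220),3), blobs(t,(172,130,60),(180,255,255),(430,160,460,220),3))
print('yel top',blobs(t,(22,140,90),(36,255,255),(420,150,460,220),3))
print('dark bar',blobs(t,(0,0,0),(180,255,45),(380,250,432,275),20))
a=t['image'][110:285,345:465,::-1]; b=t['image'][200:320,205:325,::-1]; 
A=cv2.resize(a,None,fx=3.4,fy=3.4,interpolation=cv2.INTER_CUBIC);B=cv2.resize(b,None,fx=2.4,fy=2.4,interpolation=cv2.INTER_CUBIC)
C=cv2.resize(s['image'][220:330,225:300,::-1],None,fx=2.7,fy=2.7,interpolation=cv2.INTER_CUBIC)
o=np.zeros((600,740,3),np.uint8);o[:A.shape[0],:A.shape[1]]=A;o[:B.shape[0],420:420+B.shape[1]]=B;o[295:295+C.shape[0],420:420+C.shape[1]]=C
cv2.imwrite('pics/crop1.png',o)
E
python3 m.py
```

```text
blue top [([244, 222, 12, 12, 112], [249.4, 227.3]), ([239, 282, 9, 9, 61], [242.6, 285.7])]
blue scn [([238, 229, 11, 5, 47], [242.8, 231.2]), ([259, 265, 8, 4, 29], [262.4, 266.6])]
red top [([443, 191, 3, 2, 5], [444.2, 191.6]), ([443, 195, 3, 2, 6], [444.0, 195.5])] []
yel top [([429, 171, 18, 6, 54], [434.5, 173.4])]
dark bar [([387, 257, 36, 8, 186], [405.8, 260.8])]
```

View pics/crop1.png

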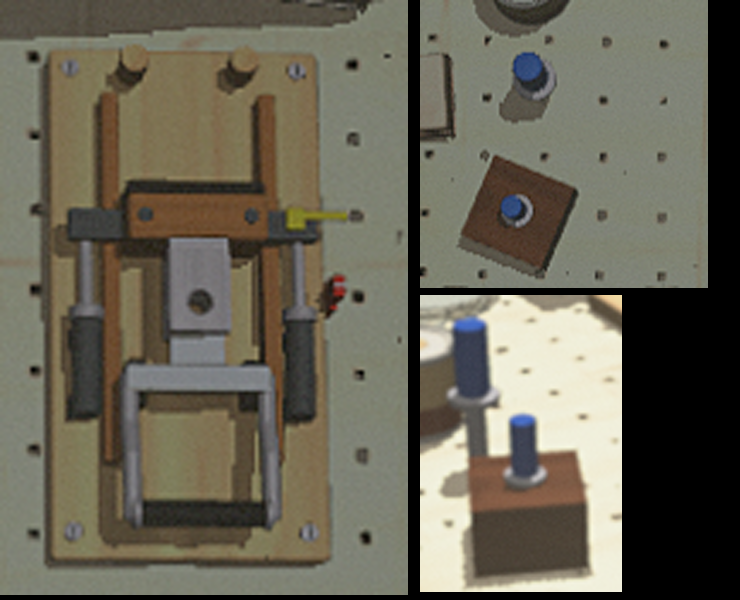

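The crop shows the loose pin at top (250,230) is the larger one. The pin in the holder, grip top at (243,286), is the small one, so that choice stands. Fork hole is at top (403.8,198.5), bar at (405,261), flag at (443.5,195), and yellow pointer tip at (447,173).

```bash
cat > m2.py <<'E'
from h import *
s=load('scene');t=load('top')
print('pin tri',tri(t,(242.6,285.7),s,(262.4,266.6)))
print('pin top z.08',onz(t,242.0,285.5,.08), 'scene',onz(s,262.4,266.6,.08))
f=lambda x,y,z:onz(t,345+x/3.4,110+y/3.4,z)
print('hole',f(201,301,.06)); print('bar',f(204,512,.062),'ends',f(143,512,.06),f(267,513,.06))
S=[f(70,68,.018),f(297,71,.018),f(309,532,.018),f(73,531,.018)]
print('screws',np.round(S,4).tolist())
ax=(S[0]+S[1]-S[2]-S[3])/2; print('yaw',np.arctan2(ax[1],ax[0]),'len',np.linalg.norm(ax[:2]))
ay=(S[0]+S[3]-S[1]-S[2])/2; print('yaw y',np.arctan2(-ay[0],ay[1]))
print('flag',f(336,290,.042),'pointer',f(347,216,.045))
g=lambda x,y,z:onz(t,205+x/2.4,200+y/2.4,z)
C=[g(x-420,y,.042) for x,y in((494,157),(577,190),(542,262),(462,240))]
print('holder',np.round(C,4).tolist(), np.mean(C,0))
print('pin head ring',g(96,211,.046))
o,d=ray(t,320,240)
E
python3 m2.py
```

```text
pin tri (array([0.45974748, 0.43078641, 0.07782353]), np.float64(0.0014129600880707957))
pin top z.08 [0.46020402 0.43217332 0.08      ] scene [0.455109   0.43204744 0.08      ]
hole [0.6200487  0.15405448 0.06      ]
bar [0.50931815 0.15393956 0.062     ] ends [0.5091466  0.18488004 0.06      ] [0.50954653 0.12121618 0.06      ]
screws [[0.762, 0.2182, 0.018], [0.7633, 0.0917, 0.018], [0.5055, 0.0909, 0.018], [0.5043, 0.2169, 0.018]]
yaw 0.004183528950104391 len 0.25770361402611636
yaw y 0.01007194180061409
flag [0.63203028 0.07891442 0.042     ] pointer [0.6720758 0.0725241 0.045    ]
holder [[0.499, 0.4491, 0.042], [0.4757, 0.3873, 0.042], [0.4227, 0.4115, 0.042], [0.4376, 0.4705, 0.042]] [0.45876948 0.42959317 0.042     ]
pin head ring [0.45920216 0.43107822 0.046     ]
```

Call:
{"method": "play_rows", "body": {
  "steps": [1,0,0,0,-1,1,0,0,0,-1,1,0,0,0,-1,1,0,0,0,-1,1,0,0,0,-1,1,0,0,0,-1,1,0,0,0,-1,1,0,0,0,-1,1,0,0,0,-1,1,0,0,0,-1]
}}

```text
time: 1.1
position: [0.2643, -0.5658, 0.1867]
tool_rot: [0.752, 0.66, 0.0, -0.001]
ft_force: [-0.2, 0.0, 0.1]
grip_width: 0.0875
grip_force: 0.0
```

Call:
{"method": "play_rows", "body": {
  "steps": [1,0,0,0,-1,1,0,0,0,-0.4,1,0,0.8,0,0,1,0,0.8,0,0,1,0,0.8,0,0,1,0,0.8,0,0,1,0,0.8,0,0,1,0,0.8,0,0,1,0,0.8,0,0,1,0,0.8,0,0]
}}

```text
time: 2.1
position: [0.4572, -0.5646, 0.1865]
tool_rot: [0.705, 0.709, 0.0, -0.001]
ft_force: [0.1, -0.2, -0.0]
grip_width: 0.0872
grip_force: 0.0
```

Call:
{"method": "play_rows", "body": {
  "steps": [1,1,0,0,0,1,1,0,0,0,1,1,0,0,0,1,1,0,0,0,1,1,0,0,0,1,1,0,0,0,1,1,0,0,0,1,1,0,0,0,1,1,0,0,0,1,1,0,0,0]
}}

```text
time: 3.1
position: [0.4542, -0.2637, 0.187]
tool_rot: [0.705, 0.709, 0.0, -0.0]
ft_force: [0.1, -0.4, -0.9]
grip_width: 0.0872
grip_force: 0.0
```

Call:
{"method": "play_rows", "body": {
  "steps": [1,1,0,0,0,1,1,0,0,0,1,1,0,0,0,1,1,0,0,0,1,1,0,0,0,1,1,0,0,0,1,1,0,0,0,1,1,0,0,0,1,1,0,0,0,1,1,0,0,0]
}}

```text
time: 4.1
position: [0.4524, 0.0361, 0.1872]
tool_rot: [0.705, 0.709, -0.0, -0.0]
ft_force: [0.3, 0.0, 1.0]
grip_width: 0.0873
grip_force: 0.0
```

Call:
{"method": "play_rows", "body": {
  "steps": [1,1,0,0,0,1,1,0,0,0,1,1,0,0,0,1,1,0,0,0,1,1,0,0,0,1,1,0,0,0,1,1,0,0,0,1,0.5,0,0,0,1,0,0,0,0,1,0,0,0,0]
}}

```text
time: 5.1
position: [0.4511, 0.2591, 0.187]
tool_rot: [0.705, 0.709, -0.001, 0.0]
ft_force: [-0.1, -0.0, 0.7]
grip_width: 0.0868
grip_force: 0.0
```

```bash
python3 -c "
from h import *
save(grab('wrist'),'w1.png'); o=robot.get_obs();print(o['position'],o['tool_rot'],o['q'])
w=load('wrist');print(ray(w,320,240));print(proj(w,[[.459,.431,.08],[.459,.431,.046]]))
"
```

```text
[0.45119083 0.25872796 0.1871036 ] [ 7.05144463e-01  7.09063366e-01 -6.54461453e-04  4.34788978e-05] [ 3.06043748e-01  3.87830864e-01  1.69284551e+00 -7.83129402e-04
  1.06203581e+00  3.00883415e-01]
(array([0.45032945, 0.33060272, 0.38384606]), array([-0.00458496, -0.25392803, -0.96725425]))
[[334.05538307  23.83339546]
 [332.80244237  37.25526858]]
```

View pics/w1.png

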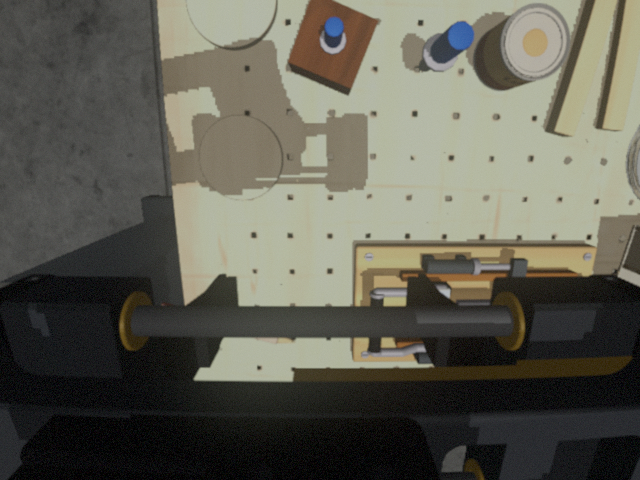

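The wrist view shows the pin in the holder at (334,24), within 2 px of its projection, so the position is confirmed. The taller pin stands nearby at (450,40), so I'll check its clearance.

```bash
python3 -c "
from h import *
s=load('scene');t=load('top');w=load('wrist')
print(tri(t,(249,227),s,(242.8,231.2)),tri(w,(461,36),s,(242.8,231.2)))
print(onz(w,334,22,.08),onz(w,333,41,.046))
b=load('top'); print('tin',onz(t,249,188,.062))
"
```

```text
(array([0.55669658, 0.4202857 , 0.09903337]), np.float64(0.002093956558004663)) (array([0.5563858 , 0.41896179, 0.09855559]), np.float64(0.000717357231252629))
[0.45893615 0.43237149 0.08      ] [0.45922152 0.42785206 0.046     ]
tin [0.63457391 0.42800252 0.062     ]
```

Call:
{"method": "play_rows", "body": {
  "steps": [0.3,0.9,0.3,0,0,0.3,1,0,0,0,0.3,1,0,0,0,0.3,1,0,0,0,0.3,1,0,0,0,0.3,0.8,0,0,0,0.3,0,0,0.6,0,0.3,0,0,0.6,0,0.3,0,0,0.6,0,0.3,0,0,0,0]
}}

```text
time: 6.15
position: [0.4581, 0.428, 0.1306]
tool_rot: [0.706, 0.709, -0.003, -0.001]
ft_force: [-1.4, -0.2, 0.0]
grip_width: 0.0565
grip_force: 0.0
```

```bash
python3 -c "
from h import *
o=robot.get_obs();print(o['position'],o['tool_rot'],o['grip_width'])
save(grab('wrist'),'w2.png')
w=load('wrist');print(proj(w,[[.459,.431,.08],[.459,.431,.046],o['position']]))
"
```

```text
[0.45811299 0.42804241 0.13063547] [ 7.05611749e-01  7.08590459e-01 -3.37104554e-03 -5.06221892e-04] 0.056544666532497304
[[324.0031343  244.41169925]
 [323.99118449 233.64197773]
 [322.5445397  271.29412862]]
```

View pics/w2.png

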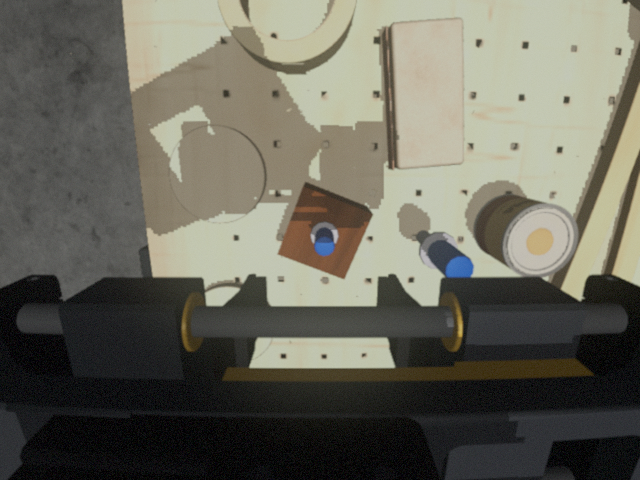

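The pin is at (324,244) in the wrist view, within 1 px of where it should be, and midway between the fingers.

Call:
{"method": "play_rows", "body": {
  "steps": [0.3,0.1,0.03,0.5,0,0.3,0,0,0.6,0,0.3,0,0,0.6,0,0.3,0,0,0.6,0,0.3,0,0,0.35,0,-1,0,0,0,0,-1,0,0,0,0,-1,0,0,0,0,-1,0,0,0,0,-1,0,0,0,0],
  "grip_force": 30
}}

```text
time: 7.2
position: [0.4608, 0.4342, 0.0547]
tool_rot: [0.705, 0.709, 0.001, 0.0]
ft_force: [-1.1, -0.1, -0.3]
grip_width: 0.0244
grip_force: 0.0
```

```bash
python3 -c "
from h import *
o=robot.get_obs();print(o['position'],o['tool_rot'],o['grip_width'],o['grip_force'],o['ft_force'])"
```

```text
[0.46075381 0.43423339 0.0546776 ] [7.04962182e-01 7.09244483e-01 7.47262211e-04 1.64177891e-04] 0.024350534386424233 0.0 [-1.05124908 -0.07051196 -0.31363091]
```

Call:
{"method": "play_rows", "body": {
  "steps": [-1,-0.1,-0.05,0.1,0,-1,0,0,0,0,-1,0,0,0,0,-1,0,0,0,0,-1,0,0,0,0,-1,0,0,-0.2,0,-1,0,0,-0.4,0,-1,0,0,-0.6,0,-1,0,0,-0.8,0,-1,0,0,-0.8,0]
}}

```text
time: 8.2
position: [0.459, 0.431, 0.1367]
tool_rot: [0.705, 0.709, 0.0, 0.0]
ft_force: [0.5, 0.0, 0.5]
grip_width: 0.0005
grip_force: 0.0
```

Call:
{"method": "play_rows", "body": {
  "steps": [-1,0,0,-0.6,0,-1,0,0,0,0,-1,0,0,0,0,-1,0,0,0,0,-1,0,0,0,0,-1,0,0,0,0,-1,0,0,0,0,-1,0,0,0,0,-1,0,0,0,0,-1,0,0,0,0]
}}

```text
time: 9.2
position: [0.4589, 0.4309, 0.1528]
tool_rot: [0.705, 0.709, -0.0, 0.0]
ft_force: [-0.2, -0.3, -0.2]
grip_width: 0.0005
grip_force: 0.0
```

```bash
python3 -c "
from h import *
o=robot.get_obs();print(o['position'],o['tool_rot'],o['grip_width'],o['grip_force'],o['ft_force'])
a=grab('wrist');b=grab('scene');grab('top')
p=o['position'];u,v=proj(b,p)[0].astype(int);print(u,v,proj(a,p))
A=b['image'][v-90:v+110,u-100:u+100,::-1];cv2.imwrite('pics/c2.png',np.hstack([cv2.resize(A,(400,400)),cv2.resize(a['image'][200:400,220:420,::-1],(400,400))]))
"
```

```text
[0.45885274 0.43091112 0.15283664] [ 7.04981150e-01  7.09226042e-01 -1.81230779e-07  3.38054762e-07] 0.00048463743061305726 0.0 [-0.20981893 -0.28946637 -0.15770174]
259 219 [[322.55859969 271.31030277]]
```

View pics/c2.png

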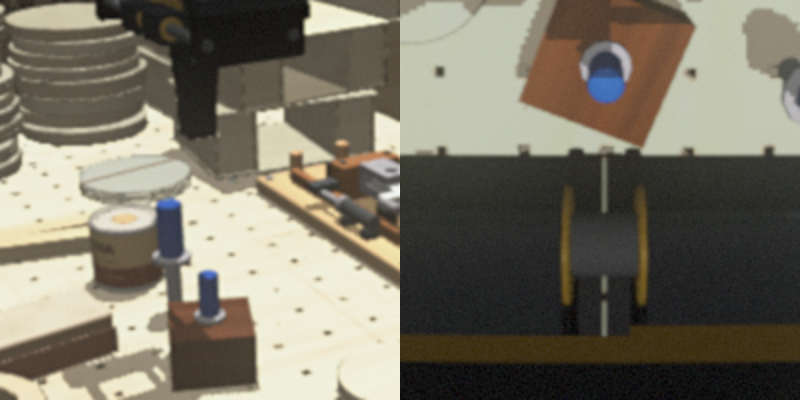

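The fingers shut empty. The pin is still in its holder, at wrist (322,243) and scene (264,265), so I'll re-measure it.

```bash
cat > m3.py <<'E'
from h import *
s=load('scene');t=load('top');w=load('wrist')
import m as M
E
sed -i 's/^print/#print/;/^a=t/,$d' m.py
cat >> m3.py <<'E'
print('w',M.blobs(w,(100,110,40),(130,255,255),(290,190,360,280)))
print('t',M.blobs(t,(100,100,40),(130,255,255),(225,270,260,300)))
print('s',M.blobs(s,(100,100,30),(130,255,255),(250,250,280,300)))
p=np.array([.459,.431,0])
for n,c in(('w',w),('t',t),('s',s)): print(n,proj(c,[p+[0,0,z] for z in(.08,.046)]).round(1).tolist())
print(tri(w,(322.5,243),s,(263.5,267)),tri(w,(322.5,243),t,(242.3,285.3)))
E
python3 m3.py
```

```text
w [([314, 234, 18, 17, 239], [322.5, 242.0])]
t []
s [([259, 265, 8, 4, 29], [262.8, 266.4])]
w [[322.6, 240.8], [322.5, 231.4]]
t [[242.7, 286.2], [245.0, 288.0]]
s [[261.9, 265.5], [263.0, 285.7]]
(array([0.45899186, 0.42845918, 0.07685404]), np.float64(0.00029526280063937594)) (array([0.45941206, 0.43091229, 0.08690278]), np.float64(0.001020434488987325))
```

Call:
{"method": "play_rows", "body": {
  "steps": [0,0,0,0,0,0,0,0,0,0,0,0,0,0,0,0,0,0,0,0,0,0,0,0.6,0,0,0,0,0.6,0,0,0,0,0.6,0,0,0,0,0.6,0,0,0,0,0.6,0,0,0,0,0.45,0]
}}

```text
time: 10.35
position: [0.4585, 0.4306, 0.0482]
tool_rot: [0.705, 0.709, -0.001, -0.0]
ft_force: [0.2, -0.9, 0.0]
grip_width: 0.0434
grip_force: 0.0
```

Call:
{"method": "play_rows", "body": {
  "steps": [0,0,0,0,0,0,0,0,0,0,-1,0,0,0,0,-1,0,0,0,0,-1,0,0,0,0,-1,0,0,0,0,-1,0,0,0,0,-1,0,0,0,0,-1,0,0,0,0,-1,0,0,0,0]
}}

```text
time: 11.35
position: [0.4588, 0.4309, 0.0493]
tool_rot: [0.705, 0.709, -0.0, -0.0]
ft_force: [-0.9, 0.1, 0.9]
grip_width: 0.0007
grip_force: 0.0
```

```bash
python3 -c "
from h import *
o=robot.get_obs();print(o['position'],o['grip_width'])
a=grab('wrist');b=grab('scene');c=grab('top')
cv2.imwrite('pics/c3.png',np.hstack([cv2.resize(b['image'][200:340,190:330,::-1],(400,400)),cv2.resize(a['image'][160:360,220:420,::-1],(400,400))]))
print(proj(b,o['position']),proj(a,o['position']))
"
```

```text
[0.45881579 0.43085333 0.04927947] 0.0007106254799657619
[[263.05732101 283.76910606]] [[322.55010189 271.33336979]]
```

View pics/c3.png

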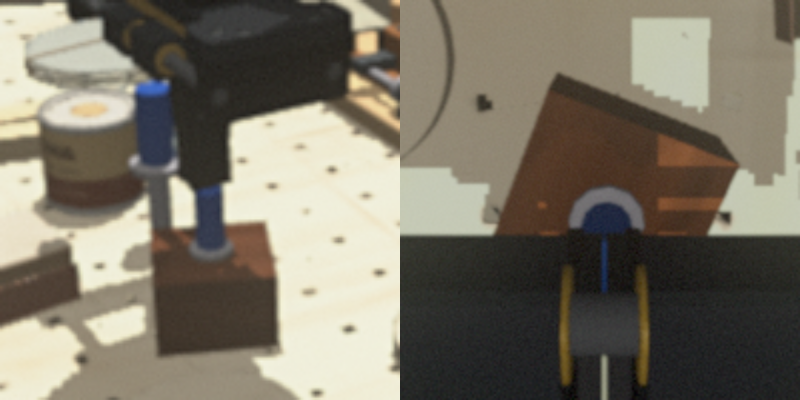

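The view shows the fingertips at scene (262,265), at the height of the pin's top (z≈0.08). The reported TCP is 0.049, so the fingers closed above the pin. The real fingertips seem about 30 mm short of the reported TCP. I'll check this by triangulating.

```bash
python3 -c "
from h import *
s=load('scene');w=load('wrist');t=load('top');o=robot.get_obs()
for v in (272,275,278): print(tri(w,(322,v),s,(262,265)))
c,d=ray(w,320,240);print('cam rel tcp',c-o['position'],d)
for z in (.05,.065,.08,.095): print(z,proj(w,[.4588,.4309,z]),proj(s,[.4588,.4309,z]))
"
```

```text
(array([0.45728876, 0.43664398, 0.08053833]), np.float64(0.009951165418156549))
(array([0.45749208, 0.43576901, 0.0805484 ]), np.float64(0.008432683032577748))
(array([0.45768779, 0.43490193, 0.08057975]), np.float64(0.006911631583403019))
cam rel tcp [-0.00089206  0.07128167  0.1968863 ] [-0.00393959 -0.25288885 -0.9675293 ]
0.05 [[322.52674509 271.66387109]] [[263.01105007 283.35855168]]
0.065 [[322.5673146  280.69527508]] [[262.53702742 274.49429342]]
0.08 [[322.61431929 291.1756301 ]] [[262.05471964 265.48867643]]
0.095 [[322.66940003 303.47927955]] [[261.56388895 256.33791881]]
```

Call:
{"method": "play_rows", "body": {
  "steps": [0,0,0,0,0,0,0,0,0,0,0,0,0,0,0,0,0,0,0,0,0,0,0,0,0,0,0,0,0.3,0,0,0,0,0.3,0,0,0,0,0.3,0,0,0,0,0,0,0,0,0,0,0]
}}

```text
time: 12.5
position: [0.4585, 0.4306, 0.0216]
tool_rot: [0.705, 0.709, -0.001, -0.0]
ft_force: [0.6, -0.3, 0.0]
grip_width: 0.0436
grip_force: 0.0
```

Call:
{"method": "play_rows", "body": {
  "steps": [-1,0,0,0,0,-1,0,0,0,0,-1,0,0,0,0,-1,0,0,0,0,-1,0,0,0,0,-1,0,0,0,0,-1,0,0,0,0,-1,0,0,0,0,-1,0,0,0,0,-1,0,0,0,0]
}}

```text
time: 13.5
position: [0.459, 0.431, 0.0226]
tool_rot: [0.705, 0.709, 0.0, 0.0]
ft_force: [-0.0, 0.1, 2.7]
grip_width: 0.0151
grip_force: 30.0
```

Call:
{"method": "play_rows", "body": {
  "steps": [-1,0,0,-0.25,0,-1,0,0,-0.5,0,-1,0,0,-0.7,0,-1,0,0,-0.8,0,-1,0,0,-0.7,0,-1,0,0,-0.4,0,-1,-0.3,0,0,0,-1,-0.6,0,0,0,-1,-0.8,0,0,0,-1,-0.8,0,0,0]
}}

```text
time: 14.5
position: [0.4579, 0.3541, 0.1217]
tool_rot: [0.705, 0.709, -0.001, -0.0]
ft_force: [0.5, -0.1, -0.5]
grip_width: 0.0149
grip_force: 30.0
```

Call:
{"method": "play_rows", "body": {
  "steps": [-1,-0.8,0.3,0,0,-1,-0.8,0.5,0,0,-1,-0.8,0.7,0,0,-1,-0.8,0.8,0,0,-1,-0.8,0.8,0,0,-1,-0.8,0.8,0,0,-1,-0.8,0.7,0,0,-1,-0.7,0.5,0,0,-1,-0.47,0.2,0,0,-1,0,0,0,0]
}}

```text
time: 15.5
position: [0.6192, 0.1514, 0.1218]
tool_rot: [0.706, 0.708, -0.001, -0.001]
ft_force: [0.2, -0.6, -0.7]
grip_width: 0.0149
grip_force: 30.0
```

```bash
python3 -c "
from h import *
o=robot.get_obs();a=grab('wrist');b=grab('scene');c=grab('top');o=robot.get_obs();print(o['position'],o['tool_rot'],o['grip_width'],o['grip_force'])
p=o['position'];u,v=proj(b,p)[0].astype(int);print('crop org scene',u-60,v-60, 'wrist org 220,200')
cv2.imwrite('pics/c4.png',np.hstack([cv2.resize(b['image'][v-60:v+60,u-60:u+60,::-1],(400,400),interpolation=2),cv2.resize(a['image'][150:410,190:450,::-1],(400,400),interpolation=2)]))
print(proj(b,[p+[0,0,-.0166],p+[0,0,.0194],[.620,.154,.06]]),proj(a,[p+[0,0,-.0166],p+[0,0,.0194],[.62,.154,.06],[.632,.079,.042]]))
"
```

```text
[0.61788168 0.15456713 0.12236328] [ 7.04817920e-01  7.09387301e-01 -6.37887056e-04 -9.74475913e-04] 0.01526851885839263 29.9897741060704
crop org scene 295 123 wrist org 220,200
[[355.03588006 191.79421373]
 [355.51915993 174.03989491]
 [354.07949151 213.26260967]] [[320.60092061 258.46949476]
 [320.21400584 278.32450943]
 [323.64119853 241.37070676]
 [336.48070068 317.08488691]]
```

View pics/c4.png

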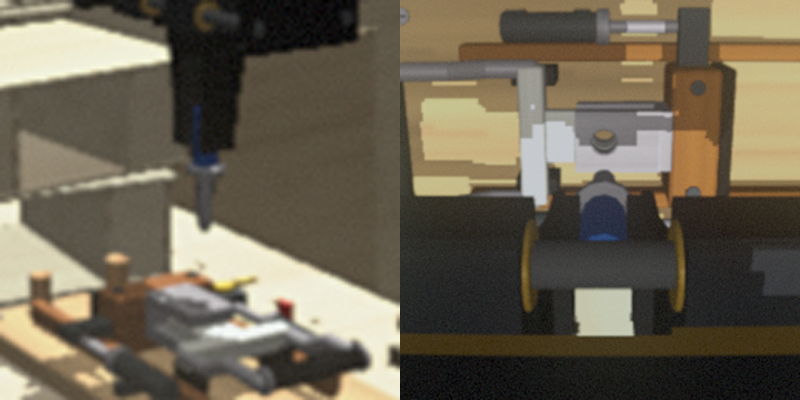

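The view shows the pin held upright, with its tip at scene (357,192) and wrist (322.6,265.7). The fork hole is at wrist (322.6,240.5).

```bash
python3 -c "
from h import *
s=load('scene');w=load('wrist');t=load('top');p=robot.get_obs()['position'];print(p)
print('tip',tri(w,(322.6,265),s,(357,191.5)))
print('tip@z',onz(w,322.6,265,.106),onz(s,357,191.5,.106))
print('hole w',onz(w,322.6,240.5,.06))
# hole in wrist: dark ellipse numerically
g=cv2.cvtColor(w['image'],cv2.COLOR_RGB2GRAY)[228:254,308:338];print(g[::1,::1])
"
```

```text
[0.61788168 0.15456713 0.12236328]
tip (array([0.61903564, 0.14948191, 0.1051081 ]), np.float64(0.0007542705667565987))
tip@z [0.61921474 0.1501368  0.106     ] [0.61682015 0.15060822 0.106     ]
hole w [0.6191783  0.15470345 0.06      ]
[[125 126 126 124 126 121 125 123 124 123 122 122 122 122 122 124 121 122
  122 121 122 120 121 120 123 120 124 123 124 123]
 [127 126 125 125 125 123 124 125 124 125 122 123 124 124 122 123 123 121
  123 121 122 125 121 120 123 121 124 124 123 123]
 [124 125 124 122 125 124 124 124 126 126 123 125 125 124 123 123 125 125
  125 122 123 122 121 124 123 123 122 121 121 121]
 [126 127 126 125 122 123 125 122 122 122 121 122 120 122 121 123 125 123
  119 121 123 121 122 121 121 121 121 123 120 121]
 [123 123 121 124 127 124 123 123 121 121 123 122 120 120 119 121 122 123
  121 122 122 121 120 120 118 123 118 117 119 120]
 [121 122 120 121 121 119 119 121 120 120 121 118 118 115 112 117 114 117
  121 118 118 119 118 119 120 120 120 118 120 119]
 [122 120 122 120 120 122 120 119 120 115 115 109 105 108 108 108 106 110
  111 116 118 117 117 118 118 118 117 
[... 1688 characters left out ...]
 77  74  72  74  76  80
   94 113 136 160 180 186 187 188 187 188 186 189]
 [186 187 187 186 187 186 187 185 176 160 146 123 107  98  96  94  95 105
  124 144 164 177 186 187 187 189 186 188 188 187]
 [186 183 186 185 185 185 186 186 185 181 171 155 145 138 137 137 135 146
  162 176 180 184 186 188 187 185 186 188 185 187]
 [186 187 186 186 185 185 185 185 184 184 184 182 175 171 168 169 171 177
  180 187 185 186 187 184 186 187 185 185 184 185]
 [186 185 185 185 184 183 180 181 184 186 186 185 185 184 182 183 184 187
  185 185 185 186 186 186 186 186 185 187 184 184]
 [186 183 187 185 184 183 185 183 185 185 184 186 184 184 184 186 184 184
  185 184 184 184 185 186 186 185 184 184 184 184]]
```

Call:
{"method": "play_rows", "body": {
  "steps": [-1,0,0,0,0,-1,0,0,0,0,-1,0,0,0.3,0,-1,0,0,0.4,0,-1,0,0,0.4,0,-1,0,0,0,0,-1,0,0,0,0,-1,0,0,0,0,-1,0,0,0,0,-1,0,0,0,0]
}}

```text
time: 16.65
position: [0.6199, 0.1538, 0.0903]
tool_rot: [0.705, 0.709, 0.0, 0.0]
ft_force: [-0.4, 0.1, -0.5]
grip_width: 0.0151
grip_force: 30.0
```

```bash
python3 -c "
from h import *
b=grab('scene');a=grab('wrist');c=grab('top');o=robot.get_obs();print(o['position'],o['tool_rot'])
p=o['position']
A=cv2.resize(b['image'][170:230,325:385,::-1],(400,400),interpolation=2);B=cv2.resize(a['image'][215:295,282:362,::-1],(400,400),interpolation=2)
cv2.imwrite('pics/c5.png',np.hstack([A,B]))
print(proj(b,[p+[0,0,-.0166],p+[0,0,.0194],[.6195,.154,.06]]),proj(a,[p+[0,0,-.0166],p+[0,0,.0194],[.6195,.154,.06]]))
"
```

```text
[0.61965005 0.15377402 0.09015852] [7.04980406e-01 7.09226737e-01 1.98771593e-04 1.53045166e-04]
[[354.44229589 206.92011673]
 [354.90786462 189.65538666]
 [354.22047635 213.33521638]] [[322.22454088 262.60898882]
 [322.33042308 283.0211861 ]
 [321.98021332 256.1507645 ]]
```

View pics/c5.png

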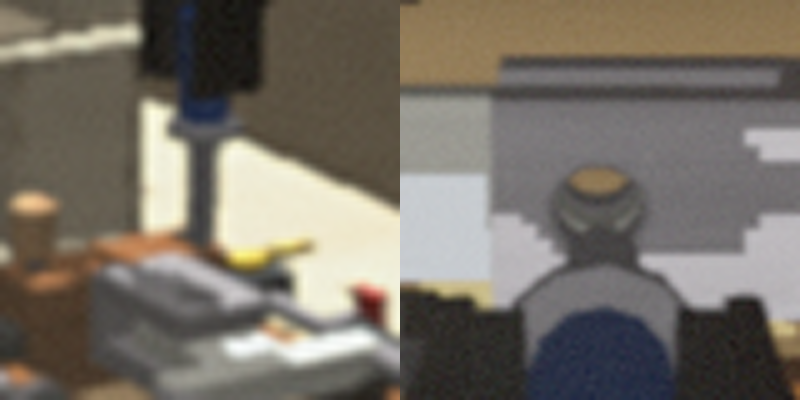

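The wrist view shows the hole centred at about (321.6,257.4). The shaft is centred at x=322.8, with its visible tip edge at y≈261. That calls for a correction of about +1.2 mm in y and -0.6 mm in x, and then I lower slowly.

Call:
{"method": "play_rows", "body": {
  "steps": [-1,0.04,-0.02,0,0,-1,0,0,0.1,0,-1,0,0,0.15,0,-1,0,0,0.15,0,-1,0,0,0.15,0,-1,0,0,0.15,0,-1,0,0,0.15,0,-1,0,0,0.1,0,-1,0,0,0,0,-1,0,0,0,0]
}}

```text
time: 17.8
position: [0.619, 0.1549, 0.0613]
tool_rot: [0.705, 0.709, 0.0, 0.0]
ft_force: [-0.0, 0.5, -0.4]
grip_width: 0.0149
grip_force: 30.0
```

Call:
{"method": "play_rows", "body": {
  "steps": [-1,0,0,0.1,0,-1,0,0,0.1,0,-1,0,0,0.1,0,-1,0,0,0.1,0,-1,0,0,0.1,0,-1,0,0,0.1,0,-1,0,0,0.06,0,-1,0,0,0.03,0,-1,0,0,0,0,-1,0,0,0,0]
}}

```text
time: 18.8
position: [0.619, 0.155, 0.0407]
tool_rot: [0.705, 0.709, 0.0, 0.0]
ft_force: [1.1, -0.2, -1.1]
grip_width: 0.0151
grip_force: 30.0
```

Call:
{"method": "play_rows", "body": {
  "steps": [-1,0,0,0.05,0,-1,0,0,0,0,-1,0,0,0,0,-0.3,0,0,0,0,-0.3,0,0,0,0,-0.3,0,0,0,0,-0.3,0,0,0,0,-0.3,0,0,0,0,-0.3,0,0,0,0,-0.3,0,0,0,0]
}}

```text
time: 19.8
position: [0.6189, 0.155, 0.039]
tool_rot: [0.705, 0.709, -0.0, -0.0]
ft_force: [0.1, -0.4, 0.4]
grip_width: 0.0307
grip_force: 0.0
```

Call:
{"method": "play_rows", "body": {
  "steps": [-0.3,0,0,-0.3,0,-0.3,0,0,-0.5,0,-0.3,0,0,-0.6,0,-0.3,0,0,-0.6,0,0.2,0,-0.4,-0.2,0,0.2,0,-0.8,0,0,0.2,0,-0.8,0,0,0.2,0,-0.8,0,0,0.2,0,-0.7,0,0,0.2,0,-0.2,0,0]
}}

```text
time: 20.8
position: [0.5038, 0.1543, 0.1053]
tool_rot: [0.705, 0.709, -0.001, -0.001]
ft_force: [-1.0, 0.3, -0.8]
grip_width: 0.0519
grip_force: 0.0
```

Call:
{"method": "play_rows", "body": {
  "steps": [0.2,0,0,0,0,0.2,0,0,0,0,0.2,0,0,0,0,0.2,0,0,0,0,0.2,0,0,0,0,0.2,0,0,0,0,0.2,0,0,0,0,0.2,0,0,0,0,0.2,0,0,0,0,0.2,0,0,0,0]
}}

```text
time: 21.8
position: [0.5079, 0.1543, 0.1052]
tool_rot: [0.705, 0.709, 0.0, -0.0]
ft_force: [0.7, -0.2, -0.5]
grip_width: 0.0521
grip_force: 0.0
```

```bash
cat > m4.py <<'E'
from h import *
import m as M
b=grab('scene');a=grab('wrist');t=grab('top');p=robot.get_obs()['position'];print(p)
pp=np.array([.619,.1532,0])
for n,c in(('s',b),('w',a),('t',t)):
    q=proj(c,[pp+[0,0,.098],pp+[0,0,.064]]);print(n,q.round(1).tolist())
    u,v=q[0].astype(int)
    print(M.blobs(c,(100,100,35),(130,255,255),(max(u-25,0),max(v-20,0),u+25,v+35),8))
for n,c in(('w',a),('t',t),('s',b)):
    q=proj(c,[[.632,.079,.042],[.672,.0725,.045],[.509,.153,.062]]);print(n,'flag,ptr,bar',q.round(1).tolist())
    u,v=q[0].astype(int);B=(max(u-50,0),max(v-50,0),u+50,v+50)
    print('red',M.blobs(c,(0,140,50),(8,255,255),B,4),M.blobs(c,(172,140,50),(180,255,255),B,4))
    print('yel',M.blobs(c,(22,140,70),(36,255,255),B,4))
E
python3 m4.py
```

```text
[0.50789399 0.15428356 0.10516417]
s [[355.2, 195.3], [354.7, 211.5]]
[([352, 196, 6, 16, 77], [354.3, 203.5])]
w [[494.8, 269.9], [472.7, 254.4]]
[([481, 257, 24, 21, 398], [492.7, 267.9])]
t [[408.0, 193.8], [404.9, 198.6]]
[]
w flag,ptr,bar [[465.6, 329.2], [510.8, 337.2], [323.9, 253.0]]
red [] []
yel []
t flag,ptr,bar [[443.8, 195.3], [447.1, 173.6], [405.5, 260.8]]
red [] []
yel [([429, 171, 18, 7, 60], [434.3, 173.6])]
s flag,ptr,bar [[379.9, 213.3], [371.2, 206.1], [388.9, 229.8]]
red [([379, 214, 3, 3, 8], [380.1, 214.9])] []
yel [([360, 208, 6, 2, 9], [362.7, 208.6])]
```

The pin is seated. Its blue grip spans rows 196 to 211 in the scene view, against a prediction of 195 to 211.5. Next is the bar.

Call:
{"method": "play_rows", "body": {
  "steps": [0.2,0,0.04,0.4,0,0.2,0,0,0.6,0,0.2,0,0,0.6,0,0.2,0,0,0.6,0,0.2,0,0,0.5,0,0.2,0,0,0.4,0,0.2,0,0,0.25,0,0.2,0,0,0,0,0.2,0,0,0,0,0.2,0,0,0,0]
}}

```text
time: 22.95
position: [0.5097, 0.1544, 0.0052]
tool_rot: [0.705, 0.709, 0.001, 0.0]
ft_force: [0.4, -0.3, -0.1]
grip_width: 0.0519
grip_force: 0.0
```

Call:
{"method": "play_rows", "body": {
  "steps": [-1,0,0,0,0,-1,0,0,0,0,-1,0,0,0,0,-1,0,0,0,0,-1,0,0,0,0,-1,0,0,0,0,-1,0,0,0,0,-1,0,0,0,0,-1,0,0,0,0,-1,0,0,0,0],
  "grip_force": 45
}}

```text
time: 23.95
position: [0.5092, 0.1543, 0.0047]
tool_rot: [0.705, 0.709, 0.0, 0.0]
ft_force: [0.7, 0.1, -0.1]
grip_width: 0.0126
grip_force: 45.0
```

Call:
{"method": "play_rows", "body": {
  "steps": [-1,0,-0.1,0,0,-1,0,-0.15,0,0,-1,0,-0.15,0,0,-1,0,-0.15,0,0,-1,0,-0.15,0,0,-1,0,-0.15,0,0,-1,0,-0.15,0,0,-1,0,-0.1,0,0,-1,0,0,0,0,-1,0,0,0,0]
}}

```text
time: 24.95
position: [0.4828, 0.1542, 0.0048]
tool_rot: [0.705, 0.709, 0.005, 0.004]
ft_force: [10.2, -0.5, -9.1]
grip_width: 0.0129
grip_force: 45.0
```

```bash
cat > m5.py <<'E'
from h import *
import m as M
b=grab('scene');a=grab('wrist');t=grab('top');o=robot.get_obs();print(o['position'],o['ft_force'],o['grip_width'],o['grip_force'])
for n,c in(('w',a),('t',t),('s',b)):
    q=proj(c,[[.632,.079,.042]]);print(n,'flag',q.round(1).tolist())
    u,v=q[0].astype(int);B=(max(u-60,0),max(v-50,0),u+60,v+50)
    print('red',M.blobs(c,(0,130,40),(8,255,255),B,3),M.blobs(c,(172,130,40),(180,255,255),B,3))
    print('yel',M.blobs(c,(20,120,60),(36,255,255),B,4))
u,v=proj(t,[.632,.079,.042])[0].astype(int)
A=cv2.resize(t['image'][165:225,410:470,::-1],(400,400),interpolation=2)
u,v=proj(a,[.632,.079,.042])[0].astype(int);u=min(u,590);v=min(max(v,50),430);print(u,v)
C=cv2.resize(a['image'][v-50:v+50,u-50:u+50,::-1],(400,400),interpolation=2)
cv2.imwrite('pics/c6.png',np.hstack([A,C]))
E
python3 m5.py
```

```text
[0.48274991 0.15421676 0.00478996] [ 9.73623869 -1.21600478 -9.25960847] 0.012646388892836449 44.99718725681305
w flag [[570.5, 409.5]]
red [] []
yel []
t flag [[443.8, 195.3]]
red [([443, 191, 3, 2, 6], [444.0, 191.5]), ([443, 195, 3, 3, 8], [444.1, 195.9]), ([442, 199, 2, 2, 4], [442.5, 199.5])] []
yel [([429, 184, 19, 7, 68], [435.2, 186.6])]
s flag [[379.9, 213.3]]
red [([379, 214, 3, 4, 9], [380.2, 215.1])] []
yel [([388, 195, 4, 4, 6], [389.0, 196.7]), ([375, 209, 3, 2, 4], [376.0, 209.5]), ([366, 211, 7, 3, 16], [368.9, 211.9]), ([399, 215, 2, 2, 4], [399.5, 215.5])]
570 409
```

```bash
python3 -c "
from h import *
t=load('top')
for v in range(182,204): print(v,[t['image'][v,u].tolist() for u in(434,441,443,444,445,446)])
for v in (190.,193.7,196.8,187): print(v,onz(t,444,v,.042))
"
```

```text
182 [[147, 125, 92], [151, 155, 137], [150, 152, 135], [149, 153, 135], [146, 150, 132], [147, 150, 133]]
183 [[146, 123, 96], [150, 155, 139], [147, 151, 134], [148, 151, 136], [145, 149, 132], [148, 152, 137]]
184 [[144, 133, 64], [147, 155, 145], [149, 152, 146], [147, 150, 143], [150, 153, 147], [148, 152, 143]]
185 [[148, 145, 47], [149, 147, 80], [148, 145, 78], [150, 147, 84], [149, 148, 96], [151, 149, 96]]
186 [[151, 150, 46], [156, 153, 43], [153, 153, 41], [155, 153, 44], [153, 151, 43], [154, 154, 48]]
187 [[132, 128, 40], [100, 98, 66], [92, 90, 42], [86, 83, 33], [89, 84, 33], [102, 99, 51]]
188 [[143, 137, 54], [144, 144, 133], [138, 139, 124], [142, 142, 128], [138, 139, 128], [142, 144, 129]]
189 [[150, 144, 52], [155, 153, 135], [150, 150, 129], [153, 156, 136], [153, 156, 137], [148, 153, 134]]
190 [[73, 67, 36], [153, 159, 141], [129, 130, 112], [133, 124, 107], [139, 132, 116], [145, 152, 134]]
191 [[69, 69, 71], [140, 141, 126], [137, 79, 66], [151, 62, 53], [149, 61, 51], [139, 114, 98]]
192 [[80, 81, 81], [113, 106, 95], [128, 39, 28], [155, 43, 33], [148, 27,
[... 577 characters left out ...]
22, 106], [151, 159, 144]]
199 [[123, 117, 117], [55, 36, 31], [85, 43, 39], [137, 139, 124], [157, 166, 149], [151, 156, 143]]
200 [[143, 138, 140], [53, 31, 28], [165, 51, 44], [155, 133, 118], [151, 157, 143], [147, 153, 138]]
201 [[136, 134, 140], [44, 28, 21], [92, 90, 78], [142, 148, 131], [149, 154, 140], [149, 153, 139]]
202 [[144, 141, 145], [42, 19, 17], [149, 149, 135], [151, 154, 139], [149, 155, 140], [149, 153, 139]]
203 [[112, 109, 112], [90, 79, 73], [153, 159, 142], [149, 153, 137], [150, 152, 138], [147, 149, 138]]
190.0 [0.64190004 0.07833275 0.042     ]
193.7 [0.63500319 0.07851405 0.042     ]
196.8 [0.62923869 0.07866303 0.042     ]
187 [0.64750561 0.07818294 0.042     ]
```

```bash
python3 -c "
from h import *
t=load('top')
print(onz(t,444,193.4,.042),onz(t,444,185.8,.045))"
```

```text
[0.63556172 0.07849949 0.042     ] [0.64892571 0.07880069 0.045     ]
```

Call:
{"method": "play_rows", "body": {
  "steps": [-1,0,-0.1,0,0,-1,0,-0.1,0,0,-1,0,-0.1,0,0,-1,0,-0.1,0,0,-1,0,-0.06,0,0,-1,0,0,0,0,-1,0,0,0,0,-1,0,0,0,0,-1,0,0,0,0,-1,0,0,0,0]
}}

```text
time: 26.1
position: [0.471, 0.1542, 0.0048]
tool_rot: [0.705, 0.709, 0.006, 0.005]
ft_force: [11.8, -0.8, -11.5]
grip_width: 0.013
grip_force: 45.0
```

```bash
python3 m5.py; python3 -c "
from h import *
t=load('top')
for v in range(188,204): print(v,[t['image'][v,u].tolist() for u in(434,438,441,443,444,445,446)])"
```

```text
[0.47095401 0.15416498 0.00483307] [ 10.77524853  -1.28799764 -11.92680212] 0.012579956565478579 44.996328949928284
w flag [[587.8, 407.7]]
red [] []
yel []
t flag [[443.8, 195.3]]
red [([443, 195, 3, 3, 7], [444.1, 195.7]), ([442, 199, 2, 2, 3], [442.7, 199.7])] []
yel [([429, 190, 18, 7, 69], [435.0, 192.8])]
s flag [[379.9, 213.3]]
red [([380, 214, 2, 4, 7], [380.6, 215.3])] []
yel [([381, 192, 5, 4, 8], [383.2, 193.6]), ([395, 198, 4, 3, 5], [396.6, 198.6]), ([400, 201, 4, 3, 5], [401.8, 202.2]), ([384, 202, 4, 4, 5], [385.2, 203.2]), ([405, 202, 4, 4, 5], [406.4, 203.8]), ([384, 207, 3, 2, 4], [385.0, 207.5]), ([370, 210, 12, 6, 19], [374.2, 213.1]), ([403, 211, 3, 3, 4], [404.0, 212.0])]
587 407
188 [[147, 126, 93], [148, 127, 97], [150, 151, 131], [148, 147, 127], [146, 145, 126], [147, 148, 129], [149, 149, 131]]
189 [[146, 124, 93], [150, 128, 96], [150, 148, 130], [151, 150, 131], [151, 150, 133], [149, 152, 132], [149, 152, 133]]
190 [[146, 126, 75], [150, 130, 102], [153, 158, 149], [123, 118, 106], [135, 122, 107], [142, 129, 116], [149, 153, 138]]
191 [[146, 137, 47], [
[... 748 characters left out ...]
, 124]]
198 [[70, 70, 72], [75, 76, 71], [52, 38, 28], [46, 28, 20], [62, 42, 38], [119, 119, 105], [146, 153, 139]]
199 [[69, 72, 70], [75, 80, 78], [63, 45, 35], [84, 45, 37], [136, 137, 123], [153, 162, 147], [150, 152, 139]]
200 [[142, 138, 141], [52, 45, 34], [56, 43, 34], [163, 51, 43], [155, 135, 120], [149, 158, 143], [146, 150, 136]]
201 [[142, 141, 142], [91, 82, 72], [50, 34, 30], [101, 95, 81], [140, 146, 128], [147, 152, 138], [148, 151, 137]]
202 [[139, 137, 141], [142, 123, 96], [39, 20, 14], [147, 150, 137], [151, 156, 142], [149, 153, 140], [148, 151, 138]]
203 [[112, 109, 112], [135, 122, 92], [94, 84, 77], [150, 156, 138], [148, 152, 136], [149, 152, 138], [145, 148, 134]]
```

View pics/c6.png

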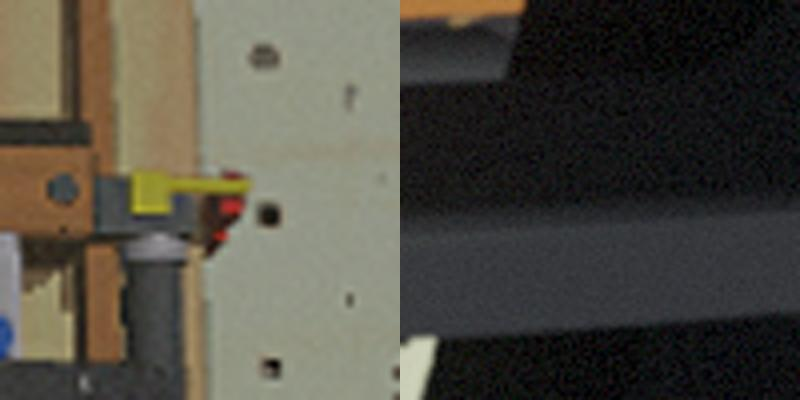

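The view shows the pointer over the upper part of the flag's top, with its centre at top row 192.4 and the line at 193.4. About 1.5 mm remains.

Call:
{"method": "play_rows", "body": {
  "steps": [-1,0,-0.05,0,0,-1,0,0,0,0,-1,0,0,0,0,-1,0,0,0,0,-1,0,0,0,0,-1,0,0,0,0,-1,0,0,0,0,-1,0,0,0,0,-1,0,0,0,0,-1,0,0,0,0]
}}

```text
time: 27.25
position: [0.4699, 0.1542, 0.0048]
tool_rot: [0.705, 0.709, 0.006, 0.006]
ft_force: [12.5, -0.5, -12.6]
grip_width: 0.0128
grip_force: 45.0
```

```bash
python3 m5.py; python3 -c "
from h import *
t=load('top')
for v in range(189,199): print(v,[t['image'][v,u].tolist() for u in(441,443,444,445,446)])
s=load('scene');pp=np.array([.619-.039,.1532,0]);print(proj(s,[pp+[0,0,.098],pp+[0,0,.064]]))
import m as M;print(M.blobs(s,(100,100,35),(130,255,255),(340,180,400,235),8))"
```

```text
[0.46992471 0.15415762 0.00484262] [ 12.13431907  -0.07367473 -11.98346194] 0.012554225950734908 44.99592304229736
w flag [[589.2, 407.4]]
red [] []
yel []
t flag [[443.8, 195.3]]
red [([443, 195, 3, 2, 6], [444.0, 195.5]), ([441, 199, 3, 4, 5], [442.2, 200.4])] []
yel [([429, 191, 19, 7, 73], [435.8, 193.6])]
s flag [[379.9, 213.3]]
red [([380, 213, 2, 5, 7], [380.7, 214.6])] []
yel [([388, 195, 2, 4, 5], [388.6, 196.4]), ([404, 202, 6, 5, 9], [406.6, 204.0]), ([370, 211, 12, 5, 23], [374.5, 213.2]), ([404, 216, 2, 3, 4], [404.5, 217.0])]
589 407
189 [[149, 148, 129], [150, 150, 129], [145, 150, 128], [150, 153, 133], [149, 151, 131]]
190 [[152, 157, 143], [127, 124, 110], [134, 123, 109], [138, 132, 114], [148, 152, 136]]
191 [[134, 127, 125], [130, 66, 63], [145, 47, 50], [148, 55, 54], [138, 110, 104]]
192 [[144, 128, 66], [136, 105, 35], [153, 114, 43], [151, 109, 37], [147, 131, 61]]
193 [[161, 162, 56], [156, 158, 47], [156, 160, 52], [154, 157, 50], [153, 156, 44]]
194 [[74, 71, 29], [80, 80, 43], [72, 70, 29], [79, 76, 36], [86, 83, 38]]
195 [[47, 32, 28], [123, 44, 36], [153, 45, 45], [152, 43, 43], [115, 68, 62]]
196 [[57, 41, 42], [135, 43, 35], [167, 55, 46], [157, 36, 26], [146, 108, 94]]
197 [[58, 42, 36], [60, 41, 35], [60, 33, 22], [68, 43, 36], [134, 137, 125]]
198 [[57, 43, 36], [52, 37, 25], [57, 36, 30], [119, 121, 109], [146, 152, 140]]
[[366.74391997 200.65048704]
 [366.12721211 217.25873604]]
[([363, 200, 7, 18, 90], [366.0, 208.5])]
```

```bash
python3 -c "
from rig import robot
print(robot.hand_in())"
```

```text
the job is handed in; nothing more can be done
None
```

I handed the job in with the pin seated and released, and the gripper holding the pull bar with the yellow pointer about 0.1 mm from the white line by the top camera; the judge's result was not shown.

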